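Dress two thread stands for twin-needle jeans topstitching

ROBOT

A 7-joint arm with a two-finger parallel gripper is mounted at the origin on a cart in front of the work surface, level with it; the furniture and walls round the work are solid. World frame = base frame: x ahead of the robot, y to its left, z up, the work surface at z = 0. Lengths are in m, angles in rad, forces in N, time in s.
With the tool pointing down it reaches from about 0.425 to 0.825 m from the base axis. Payload 3.6 kg.
Tool frame: the origin (TCP) lies between the finger pads; the fingertips stand 17 mm ahead of it and the grasp point (between the pads) lies 2 mm behind it; z points along the fingers, y is the line along which they close (so a half turn about z gives the same grasp; the last joint's range is limited). The gripper opens to 85 mm and grips with 20 to 120 N. Pads are 22 mm wide; open, the fingers measure 114 mm over their backs; the gripper's body (76 mm by 85 mm) begins 54 mm behind the grasp point. The pads swing forward as they close: fully open they stand 13 mm farther back than shut.
Start: joints at [1.268, 0.615, -0.013, 1.423, 0.008, 1.103, -0.04], TCP at [0.178, -0.625, 0.248] pointing down, gripper open.
Joint ranges: [-3.12, 3.12], [-0.3, 2.06], [-1.34, 1.32], [0.26, 2.42], [-1.36, 4.5], [0.01, 1.98], [-2.84, 2.84]. Speed limits (rad/s): [2.79, 2.79, 3.14, 3.14, 3.14, 3.14, 3.14].

INTERFACE

Orientations are given as a rotation vector (axis times angle).
In Python, from rig import ctrl gives the robot as it stands.
- The arm moves only by the tool play_rows, never from a script. Its argument "increments" is a list of rows, each an object with "rot": the turn, a rotation vector about the tool's x, y, z in units of 6 degrees (1.0 is 6 degrees), a list of three; "delta_pos": the shift along the tool's x, y, z in units of 40 mm (1.0 is 40 mm), a list of three; "grip": the finger opening in mm, from 0 to 85.4. A call has 1 to 20 rows; each row is the pose to reach, as a shift and turn from the pose commanded when the call began, along the tool's axes at that moment; what a row does not reach only later rows make up. A row lasts 1/10 s, in which the tool goes at most 50 mm and 8.59 degrees, less where a joint would pass 70% of its speed; a pose out of reach is approached as far as the arm can. A call with a gripper value outside its range is refused whole. The fingers move at their own pace and stop on an object; "grip_force" is the grip in N (left out, the last holds). Time passes only in rows, so rows that repeat a pose let the fingers close. It gives the time, the measured TCP pose, the force, the opening and the grip force at its end, in the units of the state.
- ctrl.observe(): the state, without advancing time (a new reading comes with each control period).
- ctrl.snapshot(name): name is "side" or "top" or "wrist"; returns a dict with "image" (400x640x3 uint8, red, green, blue), "range_z" (400x640 float32, m along the optical axis (not along the pixel's ray), 0 where there is no reading), "fovy" (degrees; the focal length in pixels is half the picture's height over the tangent of half this angle, whatever the lens; pixels are square), "cx", "cy" (the principal point, pixels), "R" (3x3) and "t" (3): a world point X has camera coordinates R X + t; the wrist camera has in their place "T_tool_cam" (4x4, takes a point from camera to tool coordinates, whose origin is the TCP and whose axes are the flange's). Camera axes: x right, y down, z forward; pixel columns grow to the right and rows downward; lengths in m; the calibration is good to about 2 mm. A picture is of the moment at which its call begins: read the wrist's pose just before it.
- ctrl.close_job(): hands the job in; it is judged then, once.
The state is a dict: "time": time; "qpos": joint angles; "qd": joint speeds; "joint_torque": joint torques, N m; "position": TCP position; "orientation": TCP orientation; "wrist_force": force on the tool from outside, world axes, zero at the start; "torque": the same for the moment, N m; "opening": opening from 0.0 (shut) to 1.0 (fully open); "grip_force": force on a finger pad.
Only numpy, scipy, OpenCV 4.12 (cv2) and the standard library are available. Lean on these libraries where they do the work, as an engineer would, in place of code of your own. Each camera call takes 0.05 s, during which the arm holds its last target. There are 200 camera calls.

TASK

Get both thread stands ready for twin-needle topstitching in orange. On the small dark stand put the red rest disc, on it the orange spool, and on top the blue spool cap, all threaded down over the pin; on the wide green stand put the black cone adapter over the pin, flange down, and then the orange thread cone over the adapter, wide end down. Everything must sit fully down, and the thimble, the red bobbin and the blue cone beside the work stay where they are.

Things in the scene. Friction and masses are not known exactly. Their poses are not given: they have to be found in the camera images.
- cone_stand: Wide thread stand: green round base 72 mm across and 12 mm high, fixed to the table, with an upright bright steel pin 8 mm in diameter in the middle; the pin ends 78 mm above the table (66 mm above the base top), its last 5 mm tapered; a 3 mm high collar at its foot fits inside the adapter's bore. Origin: centre of the underside, on the pin's axis; z up.
- spool_stand: Small thread stand: dark grey round base 60 mm across and 12 mm high, fixed to the table, with an upright bright steel pin 6 mm in diameter in the middle; the pin ends 78 mm above the table (66 mm above the base top), its last 5 mm tapered; a 3 mm high collar at its foot fits inside the disc's bore. Origin: centre of the underside, on the pin's axis; z up.
- rest_disc: Red flat plastic ring, the rest under the spool: 44 mm across, 10 mm thick, hole 14 mm; lies flat on the table. Origin: centre of the underside; z along its axis, up.
- orange_spool: Spool of orange thread with white flanges, standing: 44 mm high, flanges 40 mm across and 4 mm thick at both ends, wound body between them 36 mm across, through bore 14 mm. Origin: centre of the underside; z along its axis, up.
- spool_cap: Blue mushroom-shaped spool cap, standing flange down: flange 34 mm across and 4 mm thick at the bottom, ribbed knob 24 mm across above it, 26 mm high in all; from below it has a bore 12 mm wide and 18 mm deep (mouth 16 mm wide in the flange) that goes over the end of the pin. Origin: centre of the underside; z along its axis, up.
- cone_adapter: Black plastic cone adapter, standing flange down: flange 58 mm across and 5 mm thick, then eight fins tapering from 40 mm across at the flange to 28 mm at 30 mm height, then a plain round collar 26 mm across up to the top at 46 mm; through bore 18 mm. Grip it by the collar. Origin: centre of the underside; z along its axis, up.
- orange_cone: Large hollow cone of orange thread, wide end down, 115 mm high: 60 mm across near the bottom, 42 mm at 100 mm height, white neck 24 mm across above that; open underneath, hollow 46 mm wide at the mouth, 28 mm at 100 mm height. 0.13 to 0.21 kg. When home its rim rests on the adapter's flange. Origin: centre of the underside; z up its axis.
- blue_cone: Bystander: cone of dark blue thread with a green neck, 65 mm across, 130 mm high, standing loose behind the work. Not to be moved. Origin: centre of the underside.
- steel_thimble: Bystander: pale metal thimble, 20 mm across, 22 mm high, standing loose among the things. Not to be moved. Origin: centre of the underside.
- red_bobbin: Bystander: small bobbin of red thread with silver rims, 21 mm across, 11 mm high, lying flat and loose among the things. Not to be moved. Origin: centre of the underside.
Mind the look-alikes: they are no part of the job. There is more than one size of the orange_spool; the job needs the largest.

How it is judged:
By the outcome, as a careful person would: the job done as asked, in the order asked, and still so for the second after the job is handed in, with the robot touching nothing.
It also fails if it takes over 120 s, if anything falls off the work surface, if the arm or the gripper's body presses on something with over 40 N, if the wrist force passes 120 N, or if a joint passes its speed limit or range.

## Working session

There is one attempt and no reset: what is moved stays moved. The work goes in short steps, Python scripts to look and compute and a tool call to move; the robot and the scene stay as the last step left them, time stands still between calls to the robot, and variables do not carry over. Pictures are saved under pics/ and viewed, at most 14 in all, crops included, and the job is handed in when it is done.

Besides the shell and the picture viewer there is one more tool, called after "Call:" as name([rows], argument=value, ...), one row to a line, values as JSON. play_rows: Moves the arm, as the interface text tells. Its arguments: {"type":"object","properties":{"increments":{"type":"array"},"grip_force":{"type":"number"}},"required":["increments"]}

```bash
mkdir -p pics; ls
cat > h.py <<'E'
import numpy as np, cv2
from rig import ctrl
from scipy.spatial.transform import Rotation as Ro
def cloud(s,st=None):
    f=200/np.tan(np.radians(s["fovy"])/2); z=s["range_z"].astype(float)
    v,u=np.mgrid[0:400,0:640]
    P=np.stack([(u-s["cx"])/f*z,(v-s["cy"])/f*z,z],-1)
    if "R" in s: W=(P-s["t"])@s["R"]
    else:
        T=s["T_tool_cam"]; W=P@T[:3,:3].T+T[:3,3]
        W=W@Ro.from_rotvec(st["orientation"]).as_matrix().T+st["position"]
    W[z==0]=np.nan
    return W
def snap(n):
    st=ctrl.observe(); s=ctrl.snapshot(n); return s["image"],cloud(s,st),st,s
def save(n,im): cv2.imwrite("pics/"+n,cv2.cvtColor(im,cv2.COLOR_RGB2BGR))
E
python3 - <<'E'
from h import *
for n in ["top","side"]:
    im,W,st,s=snap(n); save(n+"0.png",im); np.savez(n+"0.npz",im=im,W=W)
    print(n,s["fovy"],s["cx"],s["cy"],s["R"].round(3).tolist(),s["t"])
print(st)
E
```

```text
pics
top 44.723979487178084 309.9826626511521 198.74667662451236 [[0.017, -1.0, 0.025], [-0.982, -0.021, -0.19], [0.19, -0.021, -0.982]] [-0.35890498  0.5039468   1.05576447]
side 47.528409427537554 320.63706764456333 195.0154742723365 [[0.927, -0.375, -0.016], [-0.215, -0.496, -0.841], [0.307, 0.783, -0.541]] [-0.6268063  -0.02075018  1.0134308 ]
{'time': 0.05, 'qpos': array([ 1.26750473,  0.61591568, -0.01260624,  1.42493761,  0.00811643,
        1.10341064, -0.04040073]), 'qd': array([-0.00096982,  0.00026864, -0.00068974, -0.00110389,  0.00065985,
       -0.0011753 ,  0.00068381]), 'joint_torque': array([ 1.04545306e-03, -4.70818341e+01,  2.60380916e-01, -1.71778822e+01,
        1.01018976e-02,  5.72164034e-03, -1.37780458e-05]), 'position': array([ 0.17742303, -0.62454642,  0.24712761]), 'orientation': array([-3.10897832e+00, -4.33141134e-01,  6.60089714e-04]), 'wrist_force': array([ 0.09949607, -0.42012234, -0.34472515]), 'torque': array([-0.02449874,  0.00109038, -0.01869244]), 'grip_force': 0.0, 'opening': 1.0002004728495015}
```

View pics/top0.png

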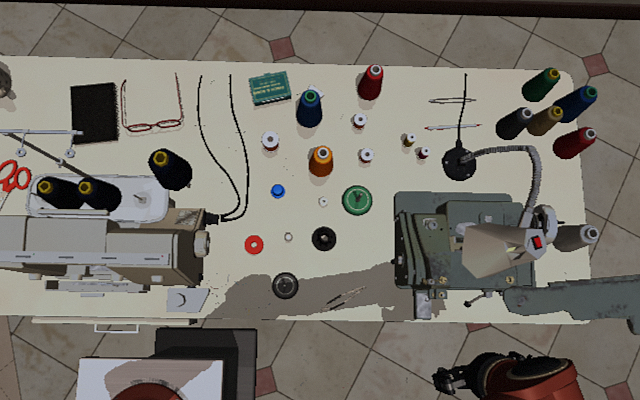

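View pics/side0.png

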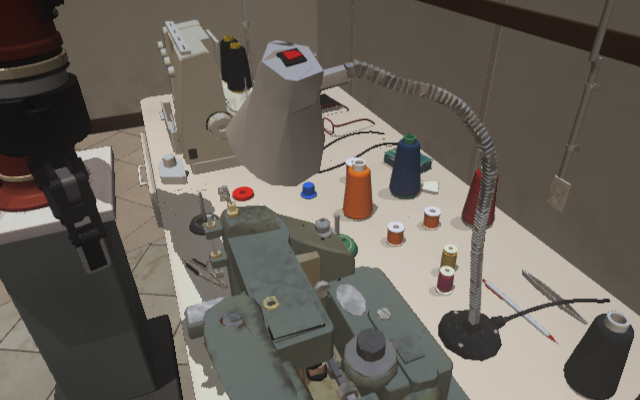

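The top view shows:
- orange cone (321,160), spool stand (285,286), cone stand (356,200)
- red disc (253,244), cap (278,191), black adapter (323,239)
- blue cone (309,108), small bystanders (289,237) and (323,201)
- spool candidates at (270,140), (360,121) and (366,155)

Next I measure them and check one close crop.

Run:
```python
from h import *
d=np.load("top0.npz"); im,W=d["im"],d["W"]
c=cv2.resize(im[90:310,225:445],None,fx=2.7,fy=2.7,interpolation=cv2.INTER_CUBIC); save("crop.png",c)
m=(W[...,2]>0.006)&(W[...,0]<0.95)
m[:, :215]=0; m[:,400:]=0
n,l,s,ce=cv2.connectedComponentsWithStats(m.astype(np.uint8))
for i in range(1,n):
    if s[i,4]<12: continue
    k=l==i; P=W[k]; h=np.nanpercentile(P[:,2],97)
    t=P[P[:,2]>h-0.006]
    print(ce[i].round(),s[i,4],"h%.3f"%h,"top ctr",((t.max(0)+t.min(0))/2).round(3)[:2],"ext",(t.max(0)-t.min(0))[:2].round(3),"all",P.min(0)[:2].round(3),P.max(0)[:2].round(3), im[k].mean(0).round())
```

```text
[370.  82.] 686 h0.121 top ctr [ 0.8  -0.49] ext [0.025 0.024] all [ 0.771 -0.517] [ 0.82  -0.461] [67. 27. 28.]
[269.  87.] 1064 h0.030 top ctr [ 0.793 -0.245] ext [0.082 0.104] all [ 0.751 -0.297] [ 0.836 -0.193] [61. 96. 88.]
[231. 102.] 115 h0.020 top ctr [ 0.771 -0.151] ext [0.073 0.011] all [ 0.694 -0.169] [ 0.827 -0.143] [61. 60. 56.]
[309. 107.] 851 h0.130 top ctr [ 0.728 -0.343] ext [0.026 0.025] all [ 0.695 -0.378] [ 0.81  -0.312] [27. 41. 52.]
[359. 120.] 157 h0.037 top ctr [ 0.713 -0.465] ext [0.028 0.027] all [ 0.699 -0.479] [ 0.727 -0.451] [139. 134. 141.]
[270. 140.] 267 h0.047 top ctr [ 0.654 -0.25 ] ext [0.038 0.038] all [ 0.635 -0.27 ] [ 0.673 -0.231] [145. 141. 148.]
[321. 161.] 610 h0.116 top ctr [ 0.603 -0.372] ext [0.024 0.022] all [ 0.573 -0.402] [ 0.625 -0.344] [108.  65.  32.]
[366. 155.] 156 h0.038 top ctr [ 0.626 -0.48 ] ext [0.027 0.029] all [ 0.61  -0.495] [ 0.641 -0.466] [142. 139. 145.]
[234. 201.] 394 h0.065 top ctr [ 0.459 -0.145] ext [0.021 0.015] all [ 0.449 -0.203] [ 0.604 -0.138] [46. 46. 42.]
[277. 190.] 109 h0.028 top ctr [ 0.538 -0.271] ext [0.
[... 289 characters left out ...]
45.]
[323. 201.] 56 h0.015 top ctr [ 0.515 -0.381] ext [0.018 0.019] all [ 0.507 -0.391] [ 0.524 -0.371] [165. 168. 167.]
[323. 238.] 203 h0.047 top ctr [ 0.426 -0.383] ext [0.025 0.023] all [ 0.398 -0.41 ] [ 0.453 -0.356] [17. 16. 15.]
[288. 237.] 46 h0.025 top ctr [ 0.428 -0.299] ext [0.014 0.012] all [ 0.42  -0.307] [ 0.435 -0.291] [144. 141. 137.]
[253. 244.] 245 h0.013 top ctr [ 0.409 -0.22 ] ext [0.042 0.042] all [ 0.388 -0.241] [ 0.43  -0.198] [170.  43.  35.]
[284. 285.] 499 h0.016 top ctr [ 0.317 -0.295] ext [0.054 0.053] all [ 0.288 -0.324] [ 0.346 -0.267] [51. 49. 47.]
[332. 307.] 13 h0.009 top ctr [ 0.27  -0.406] ext [0.007 0.016] all [ 0.267 -0.414] [ 0.274 -0.398] [59. 53. 49.]
```

View pics/crop.png

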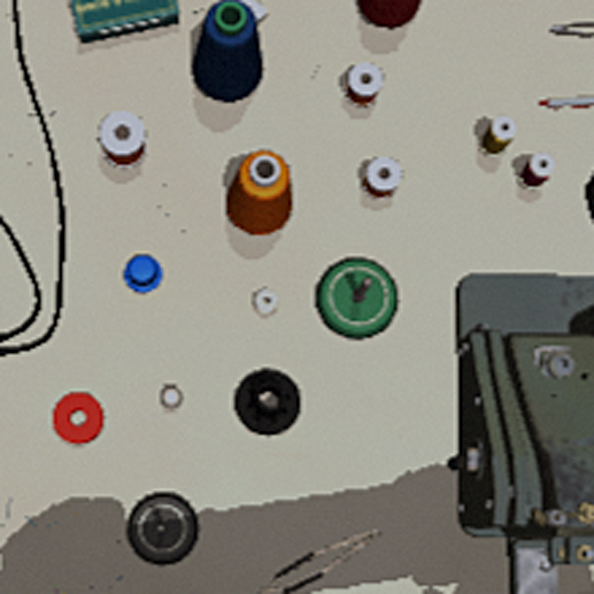

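The crop confirms that the spool at top-view (270,140), 44 mm high and 38–40 mm wide, is the largest. The two at (360,121) and (366,155) are 28 mm wide and 35 mm high, so they are the look-alikes. Next I check for obstructions near the cone stand, compute the first move, and write a helper for it.

```bash
cat >> h.py <<'E'
def go(target,st=None):
    """tool-unit shift to world target with tool aligned to the world (x fwd, y=-Y, z down)"""
    st=st or ctrl.observe(); R=Ro.from_rotvec(st["orientation"])
    d=R.inv().apply(np.array(target)-st["position"])/0.04
    G=Ro.from_matrix(np.diag([1.,-1,-1])); r=(R.inv()*G).as_rotvec(degrees=True)/6
    print("dpos",d.round(3),"rot",r.round(2))
E
python3 - <<'E'
from h import *
for n in ["top","side"]:
    W=np.load(n+"0.npz")["W"]
    k=(W[...,0]>.42)&(W[...,0]<.62)&(W[...,1]<-.47)&(W[...,1]>-.66)&(W[...,2]>.08)
    P=W[k]; print(n,len(P)); 
    for y in np.arange(-.66,-.47,.02):
        q=P[(P[:,1]>=y)&(P[:,1]<y+.02)]
        if len(q): print(y.round(2),len(q),q.min(0).round(3),q.max(0).round(3))
go([.409,-.22,.2])
E
```

```text
top 1548
-0.66 373 [ 0.42  -0.66   0.082] [ 0.503 -0.64   0.332]
-0.64 130 [ 0.42  -0.64   0.084] [ 0.495 -0.62   0.327]
-0.62 181 [ 0.421 -0.62   0.126] [ 0.471 -0.6    0.178]
-0.6 239 [ 0.421 -0.6    0.125] [ 0.471 -0.58   0.179]
-0.58 266 [ 0.42  -0.58   0.099] [ 0.474 -0.56   0.169]
-0.56 300 [ 0.42  -0.56   0.085] [ 0.483 -0.54   0.152]
-0.54 59 [ 0.421 -0.54   0.08 ] [ 0.473 -0.537  0.122]
side 2264
-0.66 504 [ 0.42  -0.66   0.081] [ 0.502 -0.644  0.33 ]
-0.64 1154 [ 0.42  -0.637  0.102] [ 0.471 -0.62   0.168]
-0.62 408 [ 0.42  -0.62   0.141] [ 0.464 -0.6    0.177]
-0.6 159 [ 0.42 -0.6   0.14] [ 0.464 -0.58   0.177]
-0.58 39 [ 0.42  -0.58   0.141] [ 0.464 -0.571  0.165]
dpos [ 8.333 -8.145  1.2  ] rot [-0.02  0.    2.64]
```

Call:
play_rows([
  {"rot": [0, 0, 1], "delta_pos": [1, -1.2, 0], "grip": 60},
  {"rot": [0, 0, 2], "delta_pos": [2, -2.2, 0], "grip": 60},
  {"rot": [0, 0, 2.64], "delta_pos": [3, -3.1, 0], "grip": 60},
  {"rot": [0, 0, 2.64], "delta_pos": [4, -4.1, 0.2], "grip": 60},
  {"rot": [0, 0, 2.64], "delta_pos": [5, -5, 0.4], "grip": 60},
  {"rot": [0, 0, 2.64], "delta_pos": [6, -6, 0.6], "grip": 60},
  {"rot": [0, 0, 2.64], "delta_pos": [7, -7, 0.9], "grip": 60},
  {"rot": [0, 0, 2.64], "delta_pos": [8.33, -8.14, 1.2], "grip": 60},
  {"rot": [0, 0, 2.64], "delta_pos": [8.33, -8.14, 1.2], "grip": 60},
  {"rot": [0, 0, 2.64], "delta_pos": [8.33, -8.14, 1.2], "grip": 60},
  {"rot": [0, 0, 2.64], "delta_pos": [8.33, -8.14, 1.2], "grip": 60},
  {"rot": [0, 0, 2.64], "delta_pos": [8.33, -8.14, 1.2], "grip": 60},
  {"rot": [0, 0, 2.64], "delta_pos": [8.33, -8.14, 1.2], "grip": 60},
])

```text
time: 1.4
position: [0.4082, -0.2228, 0.2004]
orientation: [3.141, -0.005, -0.001]
wrist_force: [-0.3, -0.3, -0.5]
opening: 0.704
grip_force: 0.0
```

```bash
cat >> h.py <<'E'
def blobs(im,W,zmin=.006,amin=60):
    m=np.nan_to_num(W[...,2])>zmin
    n,l,s,ce=cv2.connectedComponentsWithStats(m.astype(np.uint8))
    for i in range(1,n):
        if s[i,4]<amin: continue
        k=l==i; P=W[k]; h=np.nanpercentile(P[:,2],97); t=P[P[:,2]>h-.006]
        print(ce[i].round(),s[i,4],"h%.3f"%h,"ctr",((t.max(0)+t.min(0))/2).round(4)[:2],"ext",(t.max(0)-t.min(0))[:2].round(3),im[k].mean(0).round())
E
python3 - <<'E'
from h import *
im,W,st,s=snap("wrist"); save("w1.png",im)
print(st["position"],st["orientation"],st["opening"])
blobs(im,W)
go([.409,-.22,.2])
E
```

```text
[ 0.4081545  -0.22278176  0.20040666] [ 3.14057599e+00 -4.66224963e-03 -8.46893042e-04] 0.7036796925854039
[189. 255.] 105421 h0.275 ctr [ 0.4216 -0.2223] ext [0.017 0.135] [59. 58. 52.]
[474.   3.] 202 h0.021 ctr [ 0.5755 -0.3716] ext [0.003 0.025] [89. 51. 25.]
[558.  67.] 4561 h0.070 ctr [ 0.5199 -0.4587] ext [0.008 0.008] [68. 98. 76.]
[364.  48.] 686 h0.027 ctr [ 0.5376 -0.2706] ext [0.024 0.023] [ 47.  90. 150.]
[473.  75.] 364 h0.012 ctr [ 0.5145 -0.3799] ext [0.02 0.02] [164. 168. 154.]
[623. 206.] 4956 h0.063 ctr [ 0.3454 -0.5386] ext [0.05  0.007] [45. 46. 41.]
[470. 166.] 1234 h0.046 ctr [ 0.4263 -0.3821] ext [0.026 0.026] [20. 20. 19.]
[385. 163.] 236 h0.022 ctr [ 0.4275 -0.2983] ext [0.015 0.015] [141. 140. 131.]
[310. 179.] 1132 h0.011 ctr [ 0.4085 -0.2192] ext [0.044 0.043] [167.  69.  59.]
dpos [ 0.021 -0.072  0.012] rot [ 0.01  0.   -0.03]
```

View pics/w1.png

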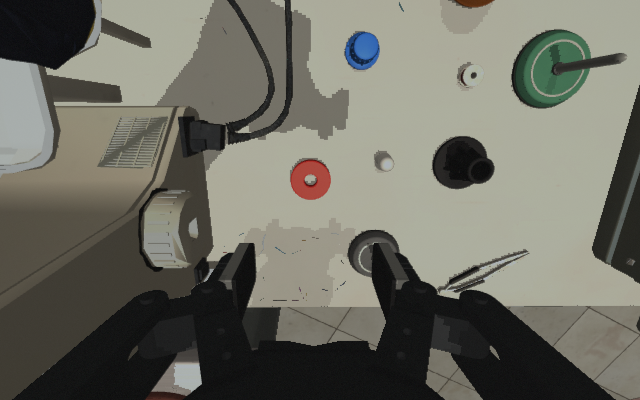

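Call:
play_rows([
  {"rot": [0, 0, 0], "delta_pos": [0.01, -0.09, 1], "grip": 60},
  {"rot": [0, 0, 0], "delta_pos": [0.01, -0.09, 2], "grip": 60},
  {"rot": [0, 0, 0], "delta_pos": [0.01, -0.09, 3], "grip": 60},
  {"rot": [0, 0, 0], "delta_pos": [0.01, -0.09, 3.7], "grip": 60},
  {"rot": [0, 0, 0], "delta_pos": [0.01, -0.09, 3.7], "grip": 60},
  {"rot": [0, 0, 0], "delta_pos": [0.01, -0.09, 3.7], "grip": 60},
  {"rot": [0, 0, 0], "delta_pos": [0.01, -0.09, 3.7], "grip": 60},
])

```text
time: 2.15
position: [0.4104, -0.2185, 0.0539]
orientation: [3.14, -0.001, 0.005]
wrist_force: [-0.1, 0.1, 0.9]
opening: 0.703
grip_force: 0.0
```

Run:
```python
from h import *
go([.4085,-.2192,.017])
W=np.load("top0.npz")["W"]
k=(W[...,0]>.33)&(W[...,0]<.48)&(W[...,1]>-.21)&(W[...,2]>.03)
print(np.sort(W[k][:,1])[:5], W[k][:,2].max())
im,W,st,s=snap("wrist"); blobs(im,W); print(st["position"],st["orientation"])
```

```text
dpos [-0.05   0.016  0.921] rot [ 0.02 -0.03 -0.01]
[-0.19847648 -0.19663841 -0.19623272 -0.19436402 -0.19416938] 0.2870966120245671
[210. 285.] 85611 h0.130 ctr [ 0.4245 -0.2179] ext [0.015 0.135] [38. 38. 35.]
[419.  11.] 1139 h0.026 ctr [ 0.5289 -0.27  ] ext [0.008 0.022] [ 31.  60. 102.]
[623.  49.] 1254 h0.011 ctr [ 0.5146 -0.3792] ext [0.02 0.02] [150. 152. 138.]
[601. 216.] 4508 h0.046 ctr [ 0.4259 -0.3765] ext [0.026 0.017] [16. 16. 16.]
[449. 208.] 869 h0.022 ctr [ 0.4282 -0.2984] ext [0.016 0.015] [132. 131. 123.]
[315. 235.] 3346 h0.011 ctr [ 0.4087 -0.219 ] ext [0.044 0.044] [158.  55.  48.]
[ 0.41040636 -0.21850623  0.05385235] [ 3.13995733e+00 -1.36289119e-03  4.62195581e-03]
```

Call:
play_rows([
  {"rot": [0, 0, 0], "delta_pos": [-0.04, 0.01, 0.5], "grip": 60},
  {"rot": [0, 0, 0], "delta_pos": [-0.04, 0.01, 0.92], "grip": 60},
  {"rot": [0, 0, 0], "delta_pos": [-0.04, 0.01, 0.92], "grip": 60},
  {"rot": [0, 0, 0], "delta_pos": [-0.04, 0.01, 0.92], "grip": 38},
  {"rot": [0, 0, 0], "delta_pos": [-0.04, 0.01, 0.92], "grip": 38},
  {"rot": [0, 0, 0], "delta_pos": [-0.04, 0.01, 0.92], "grip": 38},
  {"rot": [0, 0, 0], "delta_pos": [-0.04, 0.01, 0.92], "grip": 38},
  {"rot": [0, 0, 0], "delta_pos": [-0.04, 0.01, 0.92], "grip": 38},
], grip_force=40)

```text
time: 3.0
position: [0.4086, -0.2181, 0.0171]
orientation: [3.141, 0.0, 0.004]
wrist_force: [-1.3, 0.2, 7.6]
opening: 0.501
grip_force: 40.7
```

Run:
```python
from h import *
go([.409,-.22,.11]); go([.317,-.295,.11])
```

```text
dpos [ 0.015  0.049 -2.323] rot [ 0.01 -0.02  0.  ]
dpos [-2.286  1.924 -2.326] rot [ 0.01 -0.02  0.  ]
```

Call:
play_rows([
  {"rot": [0, 0, 0], "delta_pos": [0, 0, -0.6], "grip": 38},
  {"rot": [0, 0, 0], "delta_pos": [0, 0, -1.5], "grip": 38},
  {"rot": [0, 0, 0], "delta_pos": [0, 0, -2.6], "grip": 38},
  {"rot": [0, 0, 0], "delta_pos": [-0.6, 0.5, -2.7], "grip": 38},
  {"rot": [0, 0, 0], "delta_pos": [-1.2, 1, -2.7], "grip": 38},
  {"rot": [0, 0, 0], "delta_pos": [-1.8, 1.5, -2.7], "grip": 38},
  {"rot": [0, 0, 0], "delta_pos": [-2.29, 1.92, -2.7], "grip": 38},
  {"rot": [0, 0, 0], "delta_pos": [-2.29, 1.92, -2.7], "grip": 38},
  {"rot": [0, 0, 0], "delta_pos": [-2.29, 1.92, -2.7], "grip": 38},
  {"rot": [0, 0, 0], "delta_pos": [-2.29, 1.92, -2.7], "grip": 38},
])

```text
time: 4.0
position: [0.3175, -0.2939, 0.1239]
orientation: [3.142, 0.004, 0.002]
wrist_force: [0.8, -0.3, -0.5]
opening: 0.496
grip_force: 40.9
```

Run:
```python
from h import *
im,W,st,s=snap("wrist"); save("w2.png",im); print(st)
# red disc points
h=cv2.cvtColor(im,cv2.COLOR_RGB2HSV); k=((h[...,0]<8)|(h[...,0]>172))&(h[...,1]>130)&(h[...,2]>60)
P=W[k]; P=P[np.abs(P[:,2]-np.nanmedian(P[:,2]))<.02]; print(len(P),np.nanmin(P,0),np.nanmax(P,0))
im,W,st,s=snap("top"); save("t2.png",im[200:380,190:430])
```

```text
{'time': 4.0, 'qpos': array([ 0.71888243,  0.48736808, -0.03083762,  2.16659755,  0.02907839,
        0.48687217, -0.90254439]), 'qd': array([-0.01281151,  0.00662389, -0.00211042, -0.00109919,  0.00202754,
        0.00145665,  0.00252807]), 'joint_torque': array([ 5.27627785e-01, -3.33481121e+01,  3.27554774e-01, -8.96202385e+00,
        2.02750484e-02,  7.06238512e-03, -1.60110492e-03]), 'position': array([ 0.31752171, -0.29393302,  0.12389456]), 'orientation': array([3.14151394e+00, 3.61876348e-03, 2.20031625e-03]), 'wrist_force': array([ 0.75722643, -0.31539875, -0.52091042]), 'torque': array([ 0.01536963, -0.03370447, -0.0195733 ]), 'grip_force': 40.890929102897644, 'opening': 0.49595164455761237}
5352 [ 0.29597136 -0.31466713  0.10613775] [ 0.33985536 -0.2721522   0.11867696]
```

View pics/w2.png

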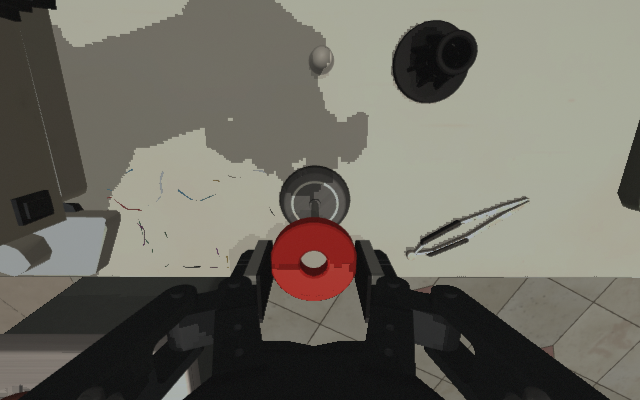

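The disc is held level in the gripper at (313,260). The dark stand with its pin is partly visible behind it at (315,195). I fit the stand centre from its rim.

```bash
cat >> h.py <<'E'
from scipy.optimize import least_squares
def stand(W,c,r,rgb=None):
    k=(np.abs(W[...,2]-.012)<.004)&(np.hypot(W[...,0]-c[0],W[...,1]-c[1])<r+.012)
    m=k.astype(np.uint8); e=k&(cv2.erode(m,np.ones((3,3)))==0)
    P=W[e][:,:2]
    f=least_squares(lambda p:np.hypot(*(P-p).T)-r,c,loss="soft_l1",f_scale=.001).x
    pin=W[(W[...,2]>.03)&(W[...,2]<.085)&(np.hypot(W[...,0]-f[0],W[...,1]-f[1])<.012)]
    print("stand",f.round(4),k.sum(),"pin",len(pin),np.nanmedian(pin,0).round(4) if len(pin) else "")
E
python3 - <<'E'
from h import *
im,W,st,s=snap("wrist"); stand(W,[.317,-.294],.03)
W0=np.load("top0.npz")["W"]; stand(W0,[.317,-.294],.03); stand(W0,[.519,-.46],.036)
go([.317,-.2945,.03],st)
E
```

```text
stand [ 0.313 -0.293] 2576 pin 63 [ 0.3187 -0.2944  0.0409]
stand [ 0.3193 -0.2907] 432 pin 7 [ 0.3161 -0.2958  0.0735]
stand [ 0.5245 -0.4648] 567 pin 25 [ 0.5182 -0.4593  0.063 ]
dpos [-0.015  0.018  2.342] rot [-0.   -0.01  0.03]
```

Call:
play_rows([
  {"rot": [0, 0, 0], "delta_pos": [0, 0.02, 0.5], "grip": 38},
  {"rot": [0, 0, 0], "delta_pos": [0, 0.02, 1], "grip": 38},
  {"rot": [0, 0, 0], "delta_pos": [0, 0.02, 1.5], "grip": 38},
  {"rot": [0, 0, 0], "delta_pos": [0, 0.02, 1.9], "grip": 38},
  {"rot": [0, 0, 0], "delta_pos": [0, 0.02, 2.2], "grip": 38},
  {"rot": [0, 0, 0], "delta_pos": [0, 0.02, 2.34], "grip": 38},
  {"rot": [0, 0, 0], "delta_pos": [0, 0.02, 2.34], "grip": 38},
  {"rot": [0, 0, 0], "delta_pos": [0, 0.02, 2.34], "grip": 38},
  {"rot": [0, 0, 0], "delta_pos": [0, 0.02, 2.34], "grip": 38},
])

```text
time: 5.05
position: [0.3168, -0.2954, 0.0302]
orientation: [3.141, 0.001, 0.001]
wrist_force: [-0.3, 0.3, -0.2]
opening: 0.499
grip_force: 40.9
```

Call:
play_rows([
  {"rot": [0, 0, 0], "delta_pos": [0, 0, 0], "grip": 60},
  {"rot": [0, 0, 0], "delta_pos": [0, 0, 0], "grip": 60},
  {"rot": [0, 0, 0], "delta_pos": [0, 0, 0], "grip": 60},
  {"rot": [0, 0, 0], "delta_pos": [0, 0, -0.5], "grip": 60},
  {"rot": [0, 0, 0], "delta_pos": [0, 0, -1.5], "grip": 60},
  {"rot": [0, 0, 0], "delta_pos": [0, 0, -2.7], "grip": 60},
  {"rot": [0, 0, 0], "delta_pos": [1.2, 0, -3.2], "grip": 60},
  {"rot": [0, 0, 0], "delta_pos": [2.4, 0, -3.2], "grip": 60},
  {"rot": [0, 0, 0], "delta_pos": [3.6, -0.3, -3.2], "grip": 60},
  {"rot": [0, 0, 0], "delta_pos": [4.8, -0.6, -3.2], "grip": 60},
  {"rot": [0, 0, 0], "delta_pos": [6, -0.9, -3.2], "grip": 60},
  {"rot": [0, 0, 0], "delta_pos": [7.2, -1.1, -3.2], "grip": 60},
  {"rot": [0, 0, 0], "delta_pos": [8.4, -1.1, -3.2], "grip": 60},
  {"rot": [0, 0, 0], "delta_pos": [8.4, -1.1, -3], "grip": 60},
  {"rot": [0, 0, 0], "delta_pos": [8.4, -1.1, -3], "grip": 60},
  {"rot": [0, 0, 0], "delta_pos": [8.4, -1.1, -3], "grip": 60},
])

```text
time: 6.65
position: [0.6503, -0.2521, 0.1491]
orientation: [3.142, -0.002, -0.005]
wrist_force: [-0.9, -0.4, 1.2]
opening: 0.706
grip_force: 0.0
```

Run:
```python
from h import *
im,W,st,s=snap("wrist"); blobs(im,W); print(st["position"],st["orientation"])
go([.654,-.25,.017],st)
im,W,st,s=snap("top"); k=(np.hypot(W[...,0]-.317,W[...,1]+.295)<.035)&(im[...,0]>110)&(im[...,1]<90)
P=W[k]; print(len(P),np.nanmin(P,0),np.nanmax(P,0))
```

```text
[105. 107.] 1969 h0.021 ctr [ 0.7305 -0.0773] ext [0.124 0.02 ] [47. 46. 43.]
[192.  69.] 1146 h0.017 ctr [ 0.764  -0.1515] ext [0.081 0.017] [48. 48. 46.]
[303.  30.] 7797 h0.028 ctr [ 0.7757 -0.2465] ext [0.049 0.103] [69. 96. 87.]
[441.  27.] 2067 h0.010 ctr [ 0.7852 -0.3551] ext [0.042 0.045] [181. 187. 188.]
[611.  22.] 2604 h0.047 ctr [ 0.7856 -0.4695] ext [0.019 0.017] [52. 20. 20.]
[25. 99.] 1143 h0.041 ctr [ 0.7194 -0.0218] ext [0.053 0.032] [71. 34. 34.]
[460. 100.] 11377 h0.130 ctr [ 0.7283 -0.3417] ext [0.026 0.026] [32. 52. 58.]
[574. 123.] 1997 h0.034 ctr [ 0.713  -0.4647] ext [0.03  0.031] [132. 124. 118.]
[313. 196.] 1964 h0.045 ctr [ 0.6541 -0.2508] ext [0.04 0.04] [166. 167. 167.]
[567. 222.] 1609 h0.034 ctr [ 0.6261 -0.4802] ext [0.031 0.032] [128. 118. 111.]
[337. 338.] 62918 h0.227 ctr [ 0.666  -0.2517] ext [0.013 0.134] [38. 36. 31.]
[332. 301.] 651 h0.027 ctr [ 0.5384 -0.271 ] ext [0.024 0.024] [ 41.  75. 126.]
[ 0.65031526 -0.25207832  0.14914596] [ 3.14154526e+00 -1.74079362e-03 -5.33928044e-03]
dpos [ 0.103 -0.052  3.303] rot [ 0.    0.03 -0.01]
295 [ 0.29434467 -0.3192007   0.00708711] [ 0.33687586 -0.27400869  0.02980955]
```

Call:
play_rows([
  {"rot": [0, 0, 0], "delta_pos": [0.1, -0.04, 1], "grip": 60},
  {"rot": [0, 0, 0], "delta_pos": [0.1, -0.04, 2], "grip": 60},
  {"rot": [0, 0, 0], "delta_pos": [0.1, -0.04, 2.7], "grip": 60},
  {"rot": [0, 0, 0], "delta_pos": [0.1, -0.04, 3.3], "grip": 60},
  {"rot": [0, 0, 0], "delta_pos": [0.1, -0.04, 3.3], "grip": 60},
  {"rot": [0, 0, 0], "delta_pos": [0.1, -0.04, 3.3], "grip": 60},
  {"rot": [0, 0, 0], "delta_pos": [0.1, -0.04, 3.3], "grip": 34},
  {"rot": [0, 0, 0], "delta_pos": [0.1, -0.04, 3.3], "grip": 34},
  {"rot": [0, 0, 0], "delta_pos": [0.1, -0.04, 3.3], "grip": 34},
  {"rot": [0, 0, 0], "delta_pos": [0.1, -0.04, 3.3], "grip": 34},
  {"rot": [0, 0, 0], "delta_pos": [0.1, -0.04, 3.3], "grip": 34},
])

```text
time: 7.85
position: [0.6578, -0.2505, 0.0207]
orientation: [3.14, 0.0, 0.006]
wrist_force: [-1.4, -0.0, 6.4]
opening: 0.445
grip_force: 39.2
```

Run:
```python
from h import *
go([.3175,-.2945,.13])
```

```text
dpos [-8.496  1.103 -2.764] rot [ 0.02 -0.04  0.  ]
```

Call:
play_rows([
  {"rot": [0, 0, 0], "delta_pos": [0, 0, -0.5], "grip": 34},
  {"rot": [0, 0, 0], "delta_pos": [0, 0, -1.3], "grip": 34},
  {"rot": [0, 0, 0], "delta_pos": [0, 0, -2.2], "grip": 34},
  {"rot": [0, 0, 0], "delta_pos": [-0.7, 0.1, -2.76], "grip": 34},
  {"rot": [0, 0, 0], "delta_pos": [-1.7, 0.2, -2.76], "grip": 34},
  {"rot": [0, 0, 0], "delta_pos": [-2.7, 0.3, -2.76], "grip": 34},
  {"rot": [0, 0, 0], "delta_pos": [-3.7, 0.4, -2.76], "grip": 34},
  {"rot": [0, 0, 0], "delta_pos": [-4.7, 0.6, -2.76], "grip": 34},
  {"rot": [0, 0, 0], "delta_pos": [-5.7, 0.8, -2.76], "grip": 34},
  {"rot": [0, 0, 0], "delta_pos": [-6.7, 1, -2.76], "grip": 34},
  {"rot": [0, 0, 0], "delta_pos": [-7.6, 1.1, -2.76], "grip": 34},
  {"rot": [0, 0, 0], "delta_pos": [-8.2, 1.1, -2.76], "grip": 34},
  {"rot": [0, 0, 0], "delta_pos": [-8.45, 1.1, -2.76], "grip": 34},
  {"rot": [0, 0, 0], "delta_pos": [-8.45, 1.1, -2.76], "grip": 34},
  {"rot": [0, 0, 0], "delta_pos": [-8.45, 1.1, -2.76], "grip": 34},
  {"rot": [0, 0, 0], "delta_pos": [-8.45, 1.1, -2.76], "grip": 34},
])

```text
time: 9.45
position: [0.3205, -0.2938, 0.1285]
orientation: [3.141, 0.004, 0.003]
wrist_force: [0.4, -0.3, -0.1]
opening: 0.436
grip_force: 40.9
```

Run:
```python
from h import *
im,W,st,s=snap("wrist"); save("w3.png",im); print(st["position"],st["orientation"])
d=np.hypot(W[...,0]-.317,W[...,1]+.2945)
k=(d<.035)&(im.min(2)>110)&(W[...,2]>.1); P=W[k]
print("flange",len(P),np.nanmin(P,0).round(4),np.nanmax(P,0).round(4))
k=(d<.035)&(W[...,2]<.08)&(W[...,2]>.03); P=W[k]; print("pin",len(P),np.nanmedian(P,0),np.nanmax(P,0))
go([.3175,-.2945,.042],st)
```

```text
[ 0.3204954  -0.29381822  0.12848808] [3.14088221 0.00416734 0.00333373]
flange 2654 [ 0.2994 -0.3139  0.11  ] [ 0.3369 -0.2726  0.1535]
pin 109 [ 0.31870647 -0.29443401  0.04671758] [ 0.31949926 -0.29146133  0.06123692]
dpos [-0.08   0.015  2.162] rot [ 0.01 -0.02  0.03]
```

View pics/w3.png

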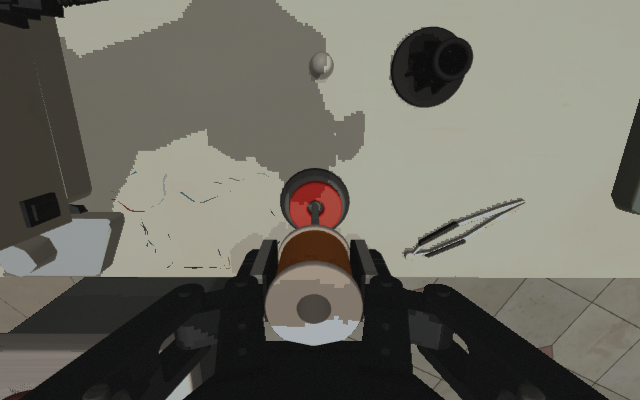

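The disc lies on the stand around the pin at (315,205), and the spool is held upright above at (313,300). Now I lower it.

Call:
play_rows([
  {"rot": [0, 0, 0], "delta_pos": [-0.04, 0.03, 0.4], "grip": 34},
  {"rot": [0, 0, 0], "delta_pos": [-0.04, 0.03, 0.8], "grip": 34},
  {"rot": [0, 0, 0], "delta_pos": [-0.04, 0.03, 1.2], "grip": 34},
  {"rot": [0, 0, 0], "delta_pos": [-0.04, 0.03, 1.6], "grip": 34},
  {"rot": [0, 0, 0], "delta_pos": [-0.04, 0.03, 1.95], "grip": 34},
  {"rot": [0, 0, 0], "delta_pos": [-0.04, 0.03, 2.15], "grip": 34},
  {"rot": [0, 0, 0], "delta_pos": [-0.04, 0.03, 2.15], "grip": 34},
  {"rot": [0, 0, 0], "delta_pos": [-0.04, 0.03, 2.15], "grip": 34},
])

```text
time: 10.3
position: [0.3177, -0.295, 0.0423]
orientation: [3.141, 0.002, 0.001]
wrist_force: [1.1, -0.2, 0.1]
opening: 0.433
grip_force: 44.1
```

Free descent, so I release and go to the cap at (0.538, -0.271).

Call:
play_rows([
  {"rot": [0, 0, 0], "delta_pos": [0, 0, 0], "grip": 56},
  {"rot": [0, 0, 0], "delta_pos": [0, 0, 0], "grip": 56},
  {"rot": [0, 0, 0], "delta_pos": [0, 0, 0], "grip": 56},
  {"rot": [0, 0, 0], "delta_pos": [0, 0, -0.5], "grip": 56},
  {"rot": [0, 0, 0], "delta_pos": [0, 0, -1.5], "grip": 56},
  {"rot": [0, 0, 0], "delta_pos": [0, 0, -2.5], "grip": 56},
  {"rot": [0, 0, 0], "delta_pos": [1, -0.1, -2.5], "grip": 45},
  {"rot": [0, 0, 0], "delta_pos": [2, -0.2, -2.5], "grip": 45},
  {"rot": [0, 0, 0], "delta_pos": [3, -0.3, -2.5], "grip": 45},
  {"rot": [0, 0, 0], "delta_pos": [4, -0.4, -2.5], "grip": 45},
  {"rot": [0, 0, 0], "delta_pos": [5, -0.6, -2.3], "grip": 45},
  {"rot": [0, 0, 0], "delta_pos": [5.5, -0.6, -2], "grip": 45},
  {"rot": [0, 0, 0], "delta_pos": [5.5, -0.6, -2], "grip": 45},
  {"rot": [0, 0, 0], "delta_pos": [5.5, -0.6, -2], "grip": 45},
  {"rot": [0, 0, 0], "delta_pos": [5.5, -0.6, -2], "grip": 45},
])

```text
time: 11.8
position: [0.5352, -0.2718, 0.1226]
orientation: [3.141, -0.002, -0.002]
wrist_force: [-0.1, -0.9, -0.7]
opening: 0.525
grip_force: 0.0
```

Run:
```python
from h import *
im,W,st,s=snap("wrist"); print(st["position"],st["orientation"])
k=(im[...,2].astype(int)>im[...,0]+40)&(W[...,2]<.035)&(W[...,2]>.004)&(np.hypot(W[...,0]-.538,W[...,1]+.271)<.03); P=W[k]
t=P[P[:,2]>.02]; print("knob",len(t),(t.min(0)+t.max(0))/2,t.max(0)-t.min(0))
go([.538,-.271,.023],st)
im,W,st,s=snap("top"); d=np.hypot(W[...,0]-.317,W[...,1]+.295)<.035
P=W[d&(W[...,2]>.05)&(im.min(2)>80)]; print("spool",len(P),np.nanmin(P,0),np.nanmax(P,0))
save("t3.png",cv2.resize(im[225:325,230:340],None,fx=5,fy=5))
```

```text
[ 0.5351731  -0.27177305  0.12258986] [ 3.14118030e+00 -2.31689035e-03 -2.17018218e-03]
knob 699 [ 0.53807404 -0.27098486  0.02389284] [0.02352166 0.02395522 0.00761244]
dpos [ 0.074 -0.02   2.49 ] rot [ 0.    0.01 -0.01]
spool 236 [ 0.29659319 -0.31319295  0.0534158 ] [ 0.33329274 -0.27597882  0.0767748 ]
```

View pics/t3.png

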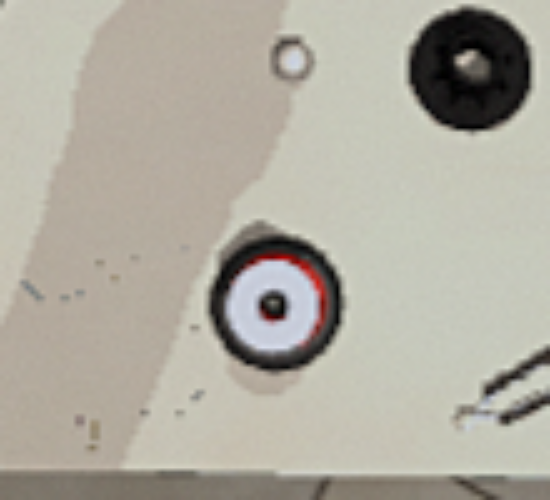

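The spool sits on the red disc with the pin through its bore at (273,303). The thimble at (292,60) is untouched. Next is the cap.

Call:
play_rows([
  {"rot": [0, 0, 0], "delta_pos": [0.07, -0.02, 0.9], "grip": 45},
  {"rot": [0, 0, 0], "delta_pos": [0.07, -0.02, 1.8], "grip": 45},
  {"rot": [0, 0, 0], "delta_pos": [0.07, -0.02, 2.49], "grip": 45},
  {"rot": [0, 0, 0], "delta_pos": [0.07, -0.02, 2.49], "grip": 45},
  {"rot": [0, 0, 0], "delta_pos": [0.07, -0.02, 2.49], "grip": 45},
  {"rot": [0, 0, 0], "delta_pos": [0.07, -0.02, 2.49], "grip": 18},
  {"rot": [0, 0, 0], "delta_pos": [0.07, -0.02, 2.49], "grip": 18},
  {"rot": [0, 0, 0], "delta_pos": [0.07, -0.02, 2.49], "grip": 18},
  {"rot": [0, 0, 0], "delta_pos": [0.07, -0.02, 2.49], "grip": 18},
  {"rot": [0, 0, 0], "delta_pos": [0.07, -0.02, 2.49], "grip": 18},
  {"rot": [0, 0, 0], "delta_pos": [0.07, -0.02, 2.49], "grip": 18},
])

```text
time: 13.0
position: [0.5409, -0.271, 0.0251]
orientation: [3.14, 0.0, 0.006]
wrist_force: [-0.9, 0.7, 6.1]
opening: 0.26
grip_force: 39.7
```

Run:
```python
from h import *
go([.3175,-.2945,.14])
```

```text
dpos [-5.575  0.593 -2.893] rot [ 0.02 -0.04  0.  ]
```

Call:
play_rows([
  {"rot": [0, 0, 0], "delta_pos": [0, 0, -0.5], "grip": 18},
  {"rot": [0, 0, 0], "delta_pos": [0, 0, -1.3], "grip": 18},
  {"rot": [0, 0, 0], "delta_pos": [0, 0, -2.2], "grip": 18},
  {"rot": [0, 0, 0], "delta_pos": [-0.7, 0.1, -2.9], "grip": 18},
  {"rot": [0, 0, 0], "delta_pos": [-1.7, 0.2, -2.9], "grip": 18},
  {"rot": [0, 0, 0], "delta_pos": [-2.7, 0.3, -2.9], "grip": 18},
  {"rot": [0, 0, 0], "delta_pos": [-3.7, 0.4, -2.9], "grip": 18},
  {"rot": [0, 0, 0], "delta_pos": [-4.6, 0.6, -2.9], "grip": 18},
  {"rot": [0, 0, 0], "delta_pos": [-5.2, 0.6, -2.9], "grip": 18},
  {"rot": [0, 0, 0], "delta_pos": [-5.57, 0.6, -2.9], "grip": 18},
  {"rot": [0, 0, 0], "delta_pos": [-5.57, 0.6, -2.9], "grip": 18},
  {"rot": [0, 0, 0], "delta_pos": [-5.57, 0.6, -2.9], "grip": 18},
  {"rot": [0, 0, 0], "delta_pos": [-5.57, 0.6, -2.9], "grip": 18},
])

```text
time: 14.3
position: [0.3189, -0.2942, 0.1389]
orientation: [3.141, 0.004, 0.003]
wrist_force: [0.0, 0.2, -0.6]
opening: 0.265
grip_force: 39.3
```

Run:
```python
from h import *
im,W,st,s=snap("wrist"); print(st["position"],st["orientation"]); save("w4.png",im)
d=np.hypot(W[...,0]-.317,W[...,1]+.2945)<.04
k=(im[...,2].astype(int)>im[...,0]+40)&d&(W[...,2]>.1); P=W[k]
f=P[P[:,2]<np.nanmin(P[:,2])+.006]; print("cap",len(P),np.nanmin(P,0),np.nanmax(P,0))
P=W[d&(W[...,2]<.076)&(W[...,2]>.058)&(im.min(2)>90)]; print("flange",len(P),np.nanmin(P,0),np.nanmax(P,0))
P=W[d&(W[...,2]<.085)&(W[...,2]>.0685)]; print("pin",len(P),np.nanmedian(P,0),np.nanmax(P,0))
go([.3175,-.2945,.092],st)
```

```text
[ 0.31886949 -0.29421442  0.13893858] [3.14087328 0.00405605 0.003403  ]
cap 2735 [ 0.30455988 -0.30643979  0.11449382] [ 0.33322149 -0.28097765  0.14124279]
flange 1259 [ 0.30560677 -0.31434254  0.06269651] [ 0.33406308 -0.27472818  0.06766825]
pin 44 [ 0.3183735  -0.29413468  0.07259204] [ 0.31921107 -0.29203316  0.07639033]
dpos [-0.037  0.006  1.173] rot [ 0.01 -0.02  0.02]
```

View pics/w4.png

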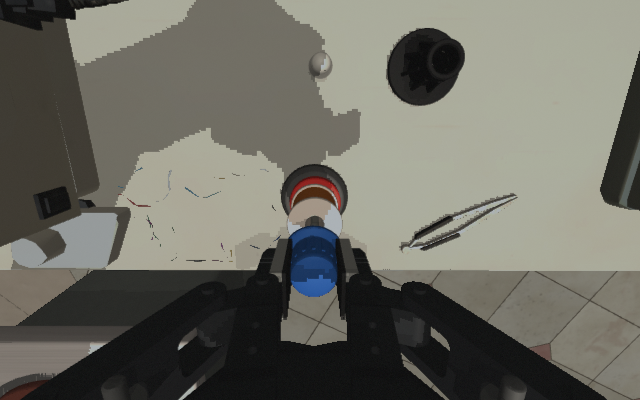

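Call:
play_rows([
  {"rot": [0, 0, 0], "delta_pos": [-0.02, 0.01, 0.3], "grip": 18},
  {"rot": [0, 0, 0], "delta_pos": [-0.02, 0.01, 0.6], "grip": 18},
  {"rot": [0, 0, 0], "delta_pos": [-0.02, 0.01, 0.9], "grip": 18},
  {"rot": [0, 0, 0], "delta_pos": [-0.02, 0.01, 1.1], "grip": 18},
  {"rot": [0, 0, 0], "delta_pos": [-0.02, 0.01, 1.2], "grip": 18},
  {"rot": [0, 0, 0], "delta_pos": [-0.02, 0.01, 1.2], "grip": 18},
  {"rot": [0, 0, 0], "delta_pos": [-0.02, 0.01, 1.2], "grip": 18},
])

```text
time: 15.05
position: [0.3166, -0.2943, 0.091]
orientation: [-3.141, -0.002, -0.001]
wrist_force: [-1.1, 1.6, 3.4]
opening: 0.265
grip_force: 39.6
```

Call:
play_rows([
  {"rot": [0, 0, 0], "delta_pos": [0, 0, 0], "grip": 42},
  {"rot": [0, 0, 0], "delta_pos": [0, 0, 0], "grip": 42},
  {"rot": [0, 0, 0], "delta_pos": [0, 0, 0], "grip": 42},
  {"rot": [0, 0, 0], "delta_pos": [0, 0, -0.5], "grip": 42},
  {"rot": [0, 0, 0], "delta_pos": [0, 0, -1.4], "grip": 42},
  {"rot": [0, 0, 0], "delta_pos": [0.8, 0.6, -1.6], "grip": 42},
  {"rot": [0, 0, 0], "delta_pos": [1.6, 1.2, -1.6], "grip": 42},
  {"rot": [0, 0, 0], "delta_pos": [2.4, 1.8, -1.6], "grip": 42},
  {"rot": [0, 0, 0], "delta_pos": [2.74, 2.2, -1.6], "grip": 42},
  {"rot": [0, 0, 0], "delta_pos": [2.74, 2.2, -1.6], "grip": 42},
  {"rot": [0, 0, 0], "delta_pos": [2.74, 2.2, -1.6], "grip": 42},
  {"rot": [0, 0, 0], "delta_pos": [2.74, 2.2, -1.6], "grip": 42},
])

```text
time: 16.25
position: [0.4244, -0.3815, 0.1543]
orientation: [-3.14, -0.0, 0.003]
wrist_force: [-0.9, 0.2, 0.5]
opening: 0.49
grip_force: 0.0
```

Run:
```python
from h import *
im,W,st,s=snap("wrist"); blobs(im,W,amin=150); print(st["position"],st["orientation"])
stand(W,[.519,-.459],.036)
go([.4262,-.3825,.05],st)
im,W,st,s=snap("top"); d=np.hypot(W[...,0]-.317,W[...,1]+.295)<.035
P=W[d&(im[...,2].astype(int)>im[...,0]+30)&(W[...,2]>.02)]; print("cap",len(P),np.nanmin(P,0),np.nanmax(P,0))
im,W,st,s=snap("side");d=np.hypot(W[...,0]-.317,W[...,1]+.295)<.035
P=W[d&(im[...,2].astype(int)>im[...,0]+30)&(W[...,2]>.02)]; print("cap side",len(P))
if len(P): print(np.nanmin(P,0),np.nanmax(P,0))
save("s4.png",cv2.resize(im[130:280,160:360],None,fx=4,fy=4))
```

```text
[ 36. 217.] 11723 h0.058 ctr [ 0.3926 -0.137 ] ext [0.161 0.061] [68. 67. 63.]
[303.   4.] 420 h0.026 ctr [ 0.5761 -0.3719] ext [0.003 0.026] [89. 50. 23.]
[407.  82.] 5484 h0.068 ctr [ 0.5199 -0.4604] ext [0.008 0.009] [ 73. 108.  84.]
[441. 281.] 90821 h0.230 ctr [ 0.439 -0.381] ext [0.014 0.132] [39. 40. 38.]
[313.  90.] 456 h0.011 ctr [ 0.5144 -0.3802] ext [0.02 0.02] [143. 138. 128.]
[316. 194.] 1091 h0.046 ctr [ 0.4262 -0.3829] ext [0.026 0.025] [25. 24. 24.]
[226. 188.] 327 h0.022 ctr [ 0.4278 -0.2995] ext [0.016 0.015] [142. 141. 133.]
[ 0.42435637 -0.38150723  0.15434728] [-3.14000692e+00 -4.82055630e-04  2.87974973e-03]
stand [ 0.5197 -0.4561] 4814 pin 371 [ 0.5193 -0.4578  0.0649]
dpos [0.051 0.029 2.609] rot [-0.02  0.02  0.  ]Traceback (most recent call last):
  File "<stdin>", line 6, in <module>
    res = np.fmin.reduce(a, axis=axis, out=out, **kwargs)
ValueError: zero-size array to reduction operation fmin which has no identity
```

Call:
play_rows([
  {"rot": [0, 0, 0], "delta_pos": [0.05, 0.03, 0.9], "grip": 42},
  {"rot": [0, 0, 0], "delta_pos": [0.05, 0.03, 1.8], "grip": 42},
  {"rot": [0, 0, 0], "delta_pos": [0.05, 0.03, 2.65], "grip": 42},
  {"rot": [0, 0, 0], "delta_pos": [0.05, 0.03, 2.65], "grip": 42},
  {"rot": [0, 0, 0], "delta_pos": [0.05, 0.03, 2.65], "grip": 42},
  {"rot": [0, 0, 0], "delta_pos": [0.05, 0.03, 2.65], "grip": 20},
  {"rot": [0, 0, 0], "delta_pos": [0.05, 0.03, 2.65], "grip": 20},
  {"rot": [0, 0, 0], "delta_pos": [0.05, 0.03, 2.65], "grip": 20},
  {"rot": [0, 0, 0], "delta_pos": [0.05, 0.03, 2.65], "grip": 20},
  {"rot": [0, 0, 0], "delta_pos": [0.05, 0.03, 2.65], "grip": 20},
], grip_force=50)

```text
time: 17.35
position: [0.4288, -0.3848, 0.0511]
orientation: [3.139, 0.0, 0.005]
wrist_force: [0.3, 0.7, 6.3]
opening: 0.283
grip_force: 49.8
```

Run:
```python
from h import *
go([.518,-.4595,.165])
```

```text
dpos [ 2.238  1.877 -2.834] rot [ 0.03 -0.03  0.  ]
```

Call:
play_rows([
  {"rot": [0, 0, 0], "delta_pos": [0, 0, -0.5], "grip": 20},
  {"rot": [0, 0, 0], "delta_pos": [0, 0, -1.3], "grip": 20},
  {"rot": [0, 0, 0], "delta_pos": [0, 0, -2.2], "grip": 20},
  {"rot": [0, 0, 0], "delta_pos": [0, 0, -2.85], "grip": 20},
  {"rot": [0, 0, 0], "delta_pos": [0.6, 0.5, -2.85], "grip": 20},
  {"rot": [0, 0, 0], "delta_pos": [1.3, 1.1, -2.85], "grip": 20},
  {"rot": [0, 0, 0], "delta_pos": [1.9, 1.6, -2.85], "grip": 20},
  {"rot": [0, 0, 0], "delta_pos": [2.24, 1.88, -2.85], "grip": 20},
  {"rot": [0, 0, 0], "delta_pos": [2.24, 1.88, -2.85], "grip": 20},
  {"rot": [0, 0, 0], "delta_pos": [2.24, 1.88, -2.85], "grip": 20},
  {"rot": [0, 0, 0], "delta_pos": [2.24, 1.88, -2.85], "grip": 20},
])

```text
time: 18.45
position: [0.5163, -0.4582, 0.163]
orientation: [-3.141, -0.001, 0.001]
wrist_force: [0.7, 0.6, -0.3]
opening: 0.282
grip_force: 49.3
```

Run:
```python
from h import *
im,W,st,s=snap("wrist"); print(st["position"],st["orientation"]); save("w5.png",im)
d=np.hypot(W[...,0]-.518,W[...,1]+.4595)
P=W[(d<.05)&(im.max(2)<70)&(W[...,2]>.095)&(W[...,2]<.13)]; print("adapter",len(P),np.nanmin(P,0),np.nanmax(P,0))
stand(W,[.5185,-.4595],.036)
go([.518,-.4595,.064],st)
im,W,st,s=snap("top"); save("t5.png",im[180:320,240:400]); d=np.hypot(W[...,0]-.315,W[...,1]+.295)<.035
P=W[d&(im[...,2].astype(int)>im[...,0]+15)&(W[...,2]>.02)]; print("cap",len(P))
if len(P): print(np.nanmin(P,0),np.nanmax(P,0))
a=cv2.resize(im[230:320,240:340],None,fx=3.5,fy=3.5); save("x5.png",np.hstack([cv2.resize(im*0+s["image"],(480,300)) if 0 else a[:300], cv2.imread("pics/w5.png")[:300,150:500,::-1]]))
```

```text
[ 0.51632738 -0.45824388  0.16295591] [-3.14089320e+00 -5.03503345e-04  1.42994582e-03]
adapter 3192 [ 0.5040152  -0.48596223  0.11159367] [ 0.54259276 -0.42895376  0.12997379]
stand [ 0.5141 -0.4613] 2506 pin 31 [ 0.5236 -0.4607  0.0373]
dpos [0.044 0.033 2.474] rot [-0.01  0.01  0.  ]
cap 0
```

View pics/x5.png

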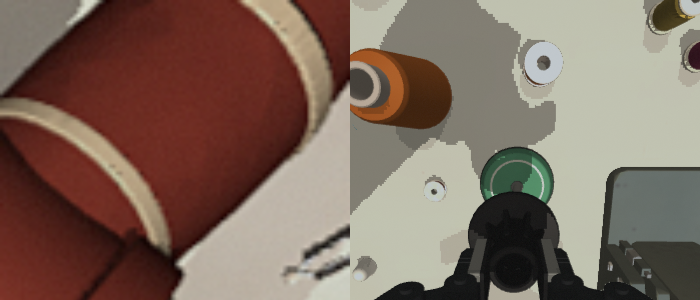

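The adapter is held level above the green stand at (515,180); the lamp arm hides the small stand in the left half. I correct by about 5 mm in x and lower.

Call:
play_rows([
  {"rot": [0, 0, 0], "delta_pos": [0.13, 0.05, 0.4], "grip": 20},
  {"rot": [0, 0, 0], "delta_pos": [0.13, 0.05, 0.8], "grip": 20},
  {"rot": [0, 0, 0], "delta_pos": [0.13, 0.05, 1.2], "grip": 20},
  {"rot": [0, 0, 0], "delta_pos": [0.13, 0.05, 1.6], "grip": 20},
  {"rot": [0, 0, 0], "delta_pos": [0.13, 0.05, 2], "grip": 20},
  {"rot": [0, 0, 0], "delta_pos": [0.13, 0.05, 2.3], "grip": 20},
  {"rot": [0, 0, 0], "delta_pos": [0.13, 0.05, 2.46], "grip": 20},
  {"rot": [0, 0, 0], "delta_pos": [0.13, 0.05, 2.46], "grip": 20},
  {"rot": [0, 0, 0], "delta_pos": [0.13, 0.05, 2.46], "grip": 20},
])

```text
time: 19.45
position: [0.5228, -0.4612, 0.0645]
orientation: [3.141, 0.0, 0.001]
wrist_force: [-0.1, 0.8, -0.8]
opening: 0.282
grip_force: 49.3
```

Call:
play_rows([
  {"rot": [0, 0, 0], "delta_pos": [0, 0, 0], "grip": 42},
  {"rot": [0, 0, 0], "delta_pos": [0, 0, 0], "grip": 42},
  {"rot": [0, 0, 0], "delta_pos": [0, 0, 0], "grip": 42},
  {"rot": [0, 0, 0], "delta_pos": [0, 0, -0.6], "grip": 42},
  {"rot": [0, 0, 0], "delta_pos": [0, 0, -1.6], "grip": 42},
  {"rot": [0, 0, 0], "delta_pos": [0, 0, -2.8], "grip": 42},
  {"rot": [0, 0, 0], "delta_pos": [0, 0, -3.8], "grip": 42},
  {"rot": [0, 0, 0], "delta_pos": [0.7, -0.8, -3.8], "grip": 42},
  {"rot": [0, 0, 0], "delta_pos": [1.4, -1.6, -3.8], "grip": 42},
  {"rot": [0, 0, 0], "delta_pos": [2, -2.23, -3.8], "grip": 42},
  {"rot": [0, 0, 0], "delta_pos": [2, -2.23, -3.8], "grip": 42},
  {"rot": [0, 0, 0], "delta_pos": [2, -2.23, -3.8], "grip": 42},
  {"rot": [0, 0, 0], "delta_pos": [2, -2.23, -3.8], "grip": 42},
])

```text
time: 20.75
position: [0.6012, -0.3734, 0.2163]
orientation: [3.14, -0.003, -0.002]
wrist_force: [-0.8, 0.1, 0.4]
opening: 0.493
grip_force: 0.0
```

Run:
```python
from h import *
im,W,st,s=snap("wrist"); print(st["position"],st["orientation"]); save("w6.png",im)
P=W[(np.hypot(W[...,0]-.604,W[...,1]+.372)<.03)&(W[...,2]>.11)&(W[...,2]<.125)]; print("neck",len(P),(np.nanmin(P,0)+np.nanmax(P,0))/2,np.nanmax(P,0)-np.nanmin(P,0))
go([.604,-.372,.117],st)
for n in ["top","side"]:
  im,W,st,s=snap(n); save(n[0]+"6.png",im)
  d=np.hypot(W[...,0]-.519,W[...,1]+.4595)<.04
  P=W[d&(im.max(2)<60)&(W[...,2]>.013)]; 
  if len(P): t=P[P[:,2]>.05]; print(n,"adapter",len(P),np.nanmin(P,0),np.nanmax(P,0),np.nanmean(t,0))
```

```text
[ 0.60122383 -0.3733806   0.21630301] [ 3.14001811e+00 -2.63958224e-03 -1.83829385e-03]
neck 432 [ 0.60378969 -0.37226357  0.11309601] [0.02308906 0.02335201 0.00586805]
dpos [ 0.072 -0.039  2.482] rot [ 0.02  0.01 -0.02]
top adapter 423 [ 0.49267238 -0.48991816  0.01300728] [ 0.54910771 -0.43013576  0.07658223] [ 0.51964694 -0.4603985   0.05740421]
side adapter 244 [ 0.50952571 -0.4899835   0.01438458] [ 0.5481216  -0.45041395  0.05889093] [ 0.52006611 -0.46739026  0.05524479]
```

View pics/t6.png

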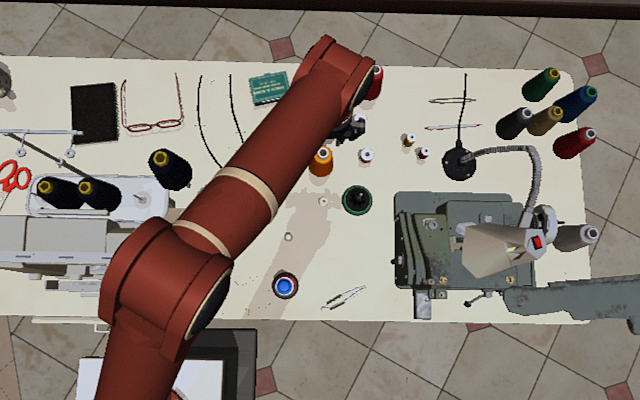

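The top view shows the cap on the spool stack at (285,286), the adapter on the green stand at (356,199), and the bobbin and thimble in place. Now I grip the cone by the neck.

Call:
play_rows([
  {"rot": [0, 0, 0], "delta_pos": [0.07, -0.03, 0.8], "grip": 42},
  {"rot": [0, 0, 0], "delta_pos": [0.07, -0.03, 1.6], "grip": 42},
  {"rot": [0, 0, 0], "delta_pos": [0.07, -0.03, 2.2], "grip": 42},
  {"rot": [0, 0, 0], "delta_pos": [0.07, -0.03, 2.45], "grip": 42},
  {"rot": [0, 0, 0], "delta_pos": [0.07, -0.03, 2.45], "grip": 42},
  {"rot": [0, 0, 0], "delta_pos": [0.07, -0.03, 2.45], "grip": 42},
  {"rot": [0, 0, 0], "delta_pos": [0.07, -0.03, 2.45], "grip": 18},
  {"rot": [0, 0, 0], "delta_pos": [0.07, -0.03, 2.45], "grip": 18},
  {"rot": [0, 0, 0], "delta_pos": [0.07, -0.03, 2.45], "grip": 18},
  {"rot": [0, 0, 0], "delta_pos": [0.07, -0.03, 2.45], "grip": 18},
  {"rot": [0, 0, 0], "delta_pos": [0.07, -0.03, 2.45], "grip": 18},
], grip_force=75)

```text
time: 22.0
position: [0.6059, -0.3713, 0.1198]
orientation: [3.14, 0.0, 0.004]
wrist_force: [0.3, -1.1, 6.0]
opening: 0.251
grip_force: 73.7
```

Run:
```python
from h import *
go([.520,-.46,.205])
```

```text
dpos [-2.143  2.221 -2.131] rot [ 0.02 -0.02  0.  ]
```

Call:
play_rows([
  {"rot": [0, 0, 0], "delta_pos": [0, 0, -0.3], "grip": 18},
  {"rot": [0, 0, 0], "delta_pos": [0, 0, -0.8], "grip": 18},
  {"rot": [0, 0, 0], "delta_pos": [0, 0, -1.4], "grip": 18},
  {"rot": [0, 0, 0], "delta_pos": [0, 0, -2], "grip": 18},
  {"rot": [0, 0, 0], "delta_pos": [0, 0, -2.4], "grip": 18},
  {"rot": [0, 0, 0], "delta_pos": [-0.3, 0.3, -2.4], "grip": 18},
  {"rot": [0, 0, 0], "delta_pos": [-0.7, 0.7, -2.4], "grip": 18},
  {"rot": [0, 0, 0], "delta_pos": [-1.1, 1.15, -2.4], "grip": 18},
  {"rot": [0, 0, 0], "delta_pos": [-1.5, 1.6, -2.4], "grip": 18},
  {"rot": [0, 0, 0], "delta_pos": [-1.9, 2, -2.4], "grip": 18},
  {"rot": [0, 0, 0], "delta_pos": [-2.15, 2.22, -2.4], "grip": 18},
  {"rot": [0, 0, 0], "delta_pos": [-2.15, 2.22, -2.4], "grip": 18},
  {"rot": [0, 0, 0], "delta_pos": [-2.15, 2.22, -2.4], "grip": 18},
  {"rot": [0, 0, 0], "delta_pos": [-2.15, 2.22, -2.4], "grip": 18},
  {"rot": [0, 0, 0], "delta_pos": [-2.15, 2.22, -2.4], "grip": 18},
])

```text
time: 23.5
position: [0.5207, -0.4576, 0.2142]
orientation: [-3.14, -0.005, -0.001]
wrist_force: [0.1, 0.3, -1.8]
opening: 0.246
grip_force: 73.8
```

Run:
```python
from h import *
im,W,st,s=snap("wrist"); print(st["position"],st["orientation"]); save("w7.png",im)
def sl(W,im,n):
  k=(np.hypot(W[...,0]-.52,W[...,1]+.46)<.05)&(im[...,0].astype(int)>im[...,2]*2)&(im[...,0]>50); P=W[k]
  print(n,len(P))
  for a in np.arange(.08,.22,.02):
    q=P[(P[:,2]>a)&(P[:,2]<a+.006)]
    if len(q)>3: print(a.round(2),q.min(0).round(4),q.max(0).round(4))
sl(W,im,"wrist")
d=np.hypot(W[...,0]-.52,W[...,1]+.46); P=W[(d<.04)&(W[...,2]<.065)&(W[...,2]>.013)]; print("adapter vis",len(P), np.nanmin(P,0) if len(P) else 0,np.nanmax(P,0) if len(P) else 0)
go([.520,-.46,.137],st)
im,W,st,s=snap("side"); sl(W,im,"side"); save("s7.png",cv2.resize(im[120:320,240:460],None,fx=2.5,fy=2.5))
```

```text
[ 0.52073697 -0.45761915  0.214202  ] [-3.14040512e+00 -5.14682548e-03 -1.30090444e-03]
wrist 6138
0.1 [ 0.5275 -0.485   0.1023] [ 0.5479 -0.4302  0.106 ]
0.12 [ 0.5249 -0.4852  0.12  ] [ 0.5464 -0.4311  0.126 ]
0.14 [ 0.5249 -0.4828  0.14  ] [ 0.5446 -0.433   0.146 ]
0.16 [ 0.5241 -0.4809  0.16  ] [ 0.5425 -0.4343  0.166 ]
0.18 [ 0.5226 -0.4787  0.18  ] [ 0.5411 -0.4358  0.186 ]
adapter vis 737 [ 0.51711298 -0.4901695   0.0130516 ] [ 0.54885708 -0.43182216  0.03574875]
dpos [-0.02   0.062  1.93 ] rot [-0.01 -0.01  0.03]
side 2618
0.1 [ 0.4876 -0.492   0.1001] [ 0.5432 -0.4559  0.106 ]
0.12 [ 0.4894 -0.4909  0.1201] [ 0.5415 -0.4573  0.1259]
0.14 [ 0.491  -0.4885  0.1401] [ 0.5407 -0.4592  0.1459]
0.16 [ 0.4933 -0.487   0.1602] [ 0.5382 -0.4492  0.166 ]
0.18 [ 0.4953 -0.4837  0.18  ] [ 0.5365 -0.4566  0.186 ]
0.2 [ 0.5065 -0.4686  0.2011] [ 0.5155 -0.4513  0.206 ]
```

View pics/s7.png

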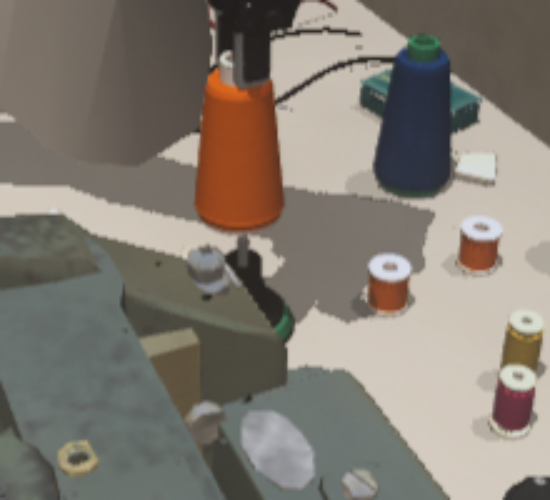

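View pics/w7.png

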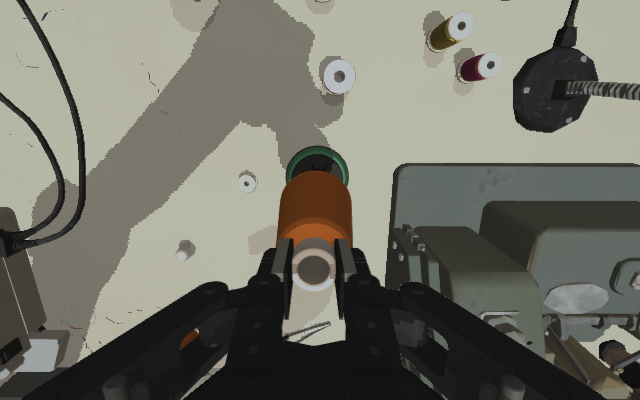

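The cone hangs upright above the adapter. In the side view the cone is at (240,150) and the pin tip at (242,245). In the wrist view it needs about 3 mm in -y.

Call:
play_rows([
  {"rot": [0, 0, 0], "delta_pos": [0.04, 0.08, 0.2], "grip": 18},
  {"rot": [0, 0, 0], "delta_pos": [0.04, 0.08, 0.45], "grip": 18},
  {"rot": [0, 0, 0], "delta_pos": [0.04, 0.08, 0.7], "grip": 18},
  {"rot": [0, 0, 0], "delta_pos": [0.04, 0.08, 0.95], "grip": 18},
  {"rot": [0, 0, 0], "delta_pos": [0.04, 0.08, 1.2], "grip": 18},
  {"rot": [0, 0, 0], "delta_pos": [0.04, 0.08, 1.45], "grip": 18},
  {"rot": [0, 0, 0], "delta_pos": [0.04, 0.08, 1.65], "grip": 18},
  {"rot": [0, 0, 0], "delta_pos": [0.04, 0.08, 1.8], "grip": 18},
  {"rot": [0, 0, 0], "delta_pos": [0.04, 0.08, 1.9], "grip": 18},
  {"rot": [0, 0, 0], "delta_pos": [0.04, 0.08, 1.9], "grip": 18},
  {"rot": [0, 0, 0], "delta_pos": [0.04, 0.08, 1.9], "grip": 18},
])

```text
time: 24.7
position: [0.521, -0.4627, 0.1387]
orientation: [3.141, 0.001, 0.001]
wrist_force: [-0.2, 0.3, -1.4]
opening: 0.252
grip_force: 73.8
```

Run:
```python
from h import *
im,W,st,s=snap("side"); print(st["position"],st["wrist_force"])
k=(np.hypot(W[...,0]-.52,W[...,1]+.46)<.05)&(im[...,0].astype(int)>im[...,2]*2)&(im[...,0]>50)&(W[...,2]>.012); P=W[k]
print(np.nanpercentile(P[:,2],[1,99]))
im,W,st,s=snap("wrist")
for a in (.02,.03,.05,.08,.11):
  k=(np.hypot(W[...,0]-.52,W[...,1]+.46)<.05)&(im[...,0].astype(int)>im[...,2]*2)&(im[...,0]>50)&(abs(W[...,2]-a)<.003);P=W[k]
  if len(P):print(a,P.min(0).round(4),P.max(0).round(4))
```

```text
[ 0.52104292 -0.46271464  0.13865644] [-0.19498804  0.28893995 -1.36844237]
[0.03223534 0.39852206]
0.02 [ 0.538  -0.4441  0.0171] [ 0.5398 -0.4424  0.0181]
0.03 [ 0.5242 -0.4925  0.0271] [ 0.5484 -0.4349  0.033 ]
0.05 [ 0.5234 -0.4901  0.047 ] [ 0.5467 -0.4363  0.053 ]
0.08 [ 0.5239 -0.4872  0.077 ] [ 0.5439 -0.4391  0.083 ]
0.11 [ 0.5227 -0.4836  0.107 ] [ 0.5414 -0.4409  0.113 ]
```

Call:
play_rows([
  {"rot": [0, 0, 0], "delta_pos": [0, -0.04, 0], "grip": 18},
  {"rot": [0, 0, 0], "delta_pos": [0, -0.04, 0.05], "grip": 18},
  {"rot": [0, 0, 0], "delta_pos": [0, -0.04, 0.07], "grip": 18},
  {"rot": [0, 0, 0], "delta_pos": [0, -0.04, 0.07], "grip": 18},
])

```text
time: 25.2
position: [0.5214, -0.4612, 0.1367]
orientation: [3.141, 0.001, 0.003]
wrist_force: [-0.4, 0.7, 4.3]
opening: 0.248
grip_force: 74.3
```

Contact at the expected seating height (TCP 0.137). I release slowly and lift away.

Call:
play_rows([
  {"rot": [0, 0, 0], "delta_pos": [0, 0, 0], "grip": 30},
  {"rot": [0, 0, 0], "delta_pos": [0, 0, 0], "grip": 40},
  {"rot": [0, 0, 0], "delta_pos": [0, 0, 0], "grip": 45},
  {"rot": [0, 0, 0], "delta_pos": [0, 0, 0], "grip": 45},
  {"rot": [0, 0, 0], "delta_pos": [0, 0, -0.4], "grip": 45},
  {"rot": [0, 0, 0], "delta_pos": [0, 0, -1], "grip": 45},
  {"rot": [0, 0, 0], "delta_pos": [0, 0, -2], "grip": 45},
  {"rot": [0, 0, 0], "delta_pos": [-0.6, -1, -2.5], "grip": 45},
  {"rot": [0, 0, 0], "delta_pos": [-1.2, -2, -2.5], "grip": 45},
  {"rot": [0, 0, 0], "delta_pos": [-1.8, -3, -2.5], "grip": 45},
  {"rot": [0, 0, 0], "delta_pos": [-2, -4, -2.5], "grip": 45},
  {"rot": [0, 0, 0], "delta_pos": [-2, -5, -2.5], "grip": 45},
  {"rot": [0, 0, 0], "delta_pos": [-2, -5, -2.5], "grip": 45},
  {"rot": [0, 0, 0], "delta_pos": [-2, -5, -2.5], "grip": 45},
])

```text
time: 26.6
position: [0.4411, -0.2603, 0.2359]
orientation: [3.141, 0.004, 0.001]
wrist_force: [0.1, -1.3, -0.5]
opening: 0.525
grip_force: 0.0
```

Run:
```python
from h import *
im,W,st,s=snap("top"); save("t8.png",cv2.resize(im[90:310,225:445],None,fx=2.7,fy=2.7,interpolation=cv2.INTER_CUBIC))
print(st["position"])
for n,c,r in [("cone",(.52,-.46),.04),("spool",(.316,-.295),.03)]:
    P=W[np.hypot(W[...,0]-c[0],W[...,1]-c[1])<r]; h=np.nanpercentile(P[:,2],98); t=P[P[:,2]>h-.006]
    print(n,"top z",h,"ctr",((t.min(0)+t.max(0))/2).round(4),(t.max(0)-t.min(0)).round(3))
im,W,st,s=snap("wrist"); blobs(im,W,amin=100)
```

```text
[ 0.44112494 -0.26027677  0.23594759]
cone top z 0.13273409784497878 ctr [ 0.5192 -0.4622  0.131 ] [0.023 0.022 0.008]
spool top z 0.09461488166279135 ctr [ 0.3134 -0.2952  0.0927] [0.021 0.023 0.008]
[529.   5.] 409 h0.034 ctr [ 0.6136 -0.4802] ext [0.007 0.024] [97. 81. 70.]
[193. 271.] 98771 h0.311 ctr [ 0.4545 -0.2612] ext [0.016 0.133] [52. 51. 47.]
[578. 190.] 28110 h0.137 ctr [ 0.4251 -0.4962] ext [0.21  0.093] [60. 54. 44.]
[418. 110.] 253 h0.011 ctr [ 0.5149 -0.3803] ext [0.02  0.019] [163. 168. 161.]
[344. 185.] 179 h0.022 ctr [ 0.4281 -0.299 ] ext [0.014 0.015] [137. 136. 128.]
```

View pics/t8.png

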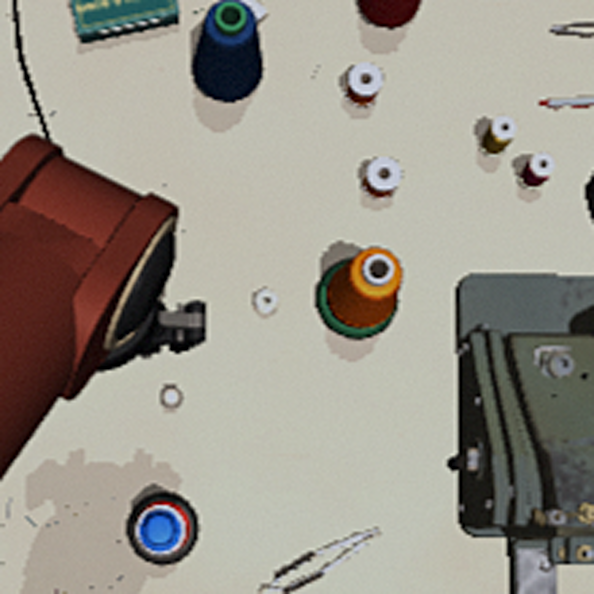

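Both stacks are at full height: cone top 0.1327 m against 0.132, cap top 0.0946 m against 0.092, where this camera has been reading about 2 mm high on objects of known height. Bystanders at (265,300), (171,397) and (229,55) are where they were. I hand in now.

```bash
python3 -c "
from rig import ctrl
print(ctrl.close_job())"
```

```text
the job is handed in; nothing more can be done
None
```

I handed in the job with both stands loaded as asked and the thimble, bobbin and blue cone where they were; the final camera heights match both stacks sitting fully down, and the hand-in call returned no verdict.

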